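# Crank the connector test rig into its dwell

## Task

Fit the loose hand crank squarely onto the sloping square camshaft of the test rig, pushed fully home against its shoulder, then crank it anticlockwise (seen facing the panel) until the follower roller rests on the middle of the cam's dwell, in line with the dot on the cam; never run on past the dwell. Leave the crank on the shaft and let go; do not disturb the fan, multimeter or jar.

Things in the scene. Friction and masses are not known exactly. Their poses are not given: they have to be found in the camera images.
- rig: Fixed test rig: a 170 x 250 mm grey panel sloping at 30 deg. Origin on the table, 66 mm below where the camshaft axis meets the panel face. z up, x away from the low front edge, y along the panel to its tower. Panel normal in rig axes (-0.5, 0, 0.866), uphill (0.866, 0, 0.5). From the shaft axis the panel reaches 85 mm up and down the slope, and in y from -78 to +172 mm.
- tower_top (a point): Centre of the top of the gate-like aluminium tower on the panel, at rig y = 134 mm, 125 mm off the panel along its normal. The tower is 36 mm thick in y (116 to 152), 110 mm wide along the slope. A gripper holding the knob has no room when the knob points within about 40 deg of the tower (rig +y).
- shaft_seat (a point): Centre of the flat top of the 40 mm round shoulder where the hub must land, on the shaft axis, 36 mm off the panel. Axes turn with the camshaft: z outward along the shaft (30 deg from vertical, leaning to rig -x); x, y square to the shaft's faces; x points uphill when the camshaft joint is 0. Above it the shaft is 20 mm square for 38 mm, then tapers to 12 mm square over 10 mm.
- shaft_tip (a point): Centre of the end of the square shaft, 48 mm along the shaft from shaft_seat.
- camshaft (a joint): Camshaft angle, rad, 0 to 3.8 (stops), growing anticlockwise seen facing the panel. Starts at 0.1 to 0.8. Friction 0.22 N m; the rise, from 1.2 to 1.9, takes up to 0.7 N m and springs back if let go. Mid-dwell is at the follower at 2.40; the flat dwell spans 1.9 to 2.9 (set it within 2.05 to 2.75), where it stays put; beyond 2.9 the spring flips it past the dwell.
- follower (a joint): Travel of the sprung follower, m: 0 on the cam's base circle, 0.014 on the dwell. It slides along rig +y, pushed by the cam and returned by a 6 to 8 N spring.
- dwell_mark (a point): Black 9 mm dot on the face of the steel cam plate (44 mm radius, 58 mm at the dwell, 4 to 24 mm off the panel), 50 mm from the shaft axis, at the middle of the dwell arc. With the cam rightly set it points straight at the roller (rig +y).
- roller (a point): Centre of the brass pin over the follower's 18 mm roller, on the rig's +y side of the camshaft.
- crank: Loose hand crank, about 0.3 kg, on the table knob up. Origin: centre of the hub's underside, z up the bore. Hub 44 x 44 x 36 mm high, with a 22 mm square bore right through, square to x and y (fits the shaft four ways, about 1 mm play a side, 6 deg backlash). A 24 mm wide arm at z = 12 to 24 mm runs along +x to 102 mm, the knob on it at x = 90 mm, a small round foot below. The hub's faces at +-y are free to grip.
- knob_mid (a point): Middle of the crank's black knob: 22 mm diameter, 64 mm long, parallel to the crank's z, at crank x = 90 mm, its middle 64 mm above the hub's underside (it spans 32 to 96 mm). It spins freely on the arm, so a gripper can hold it without turning while it goes round.
- fan: Bystander: square cooling fan lying flat, 92 x 92 x 28 mm, origin centre of underside.
- multimeter: Bystander: multimeter lying flat, 150 (x) x 78 x 38 mm, origin centre of underside.
- jar: Bystander: jar, 68 mm diameter, 130 mm high, origin centre of underside.

How it is judged:
By the outcome, as a careful person would: the job done as asked, in the order asked, and still so for the second after the job is handed in, with the robot touching nothing.
It also fails if it takes over 69 s, if anything falls off the work surface, if the arm or the gripper's body presses on something with over 40 N, if the wrist force passes 120 N, or if a joint passes its speed limit or range.

## Robot

A 6-joint arm with a two-finger parallel gripper is mounted at the origin on the work surface. World frame = base frame: x ahead of the robot, y to its left, z up, the work surface at z = 0. Lengths are in m, angles in degrees, forces in N, time in s.
With the tool pointing down it reaches from about 0.25 to 0.725 m from the base axis. Payload 9.7 kg.
Tool frame: the origin (TCP) lies where the fingers leave the gripper's body, on its centre line; the fingertips stand 73 mm ahead of it and the grasp point (between the pads) lies arm.grasp_offset ahead of it (arm.grasp_offset is the distance from the TCP to the grasp point, in m); z points along the fingers, y is the line along which they close (so a half turn about z gives the same grasp; the last joint's range is limited). The gripper opens to 85 mm and grips with 20 to 120 N. Pads are 22 mm wide; open, the fingers measure 114 mm over their backs; the gripper's body (76 mm by 85 mm) begins 54 mm behind the grasp point. The pads swing forward as they close: fully open they stand 13 mm farther back than shut.
Start: joints at [-76.604, 4.979, 10.078, 95.1, 0, 90], TCP at [0.127, -0.535, 0.304] pointing down, gripper open.
Joint ranges: [-179.16, 179.16], [-48.56, 103.87], [-65.8, 70.77], [-126.05, 130.52], [-82.76, 87.17], [-180, 180]. Speed limits (degrees/s): [127.2, 127.2, 147.25, 180, 180, 180].

## Interface

Orientations are given as a 3x3 rotation matrix whose columns are the frame's x, y, z axes.
In Python, from station import arm gives the robot as it stands. The module is installed in compiled form; this text tells all that it offers.
- The arm moves only by the tool jog_arm, never from a script. Its argument "deltas" is a list of rows, each a list of 3 entries, a list of its own where there are three numbers: the opening in per cent of the stroke, from 0 (shut) to 100 (fully open), then the shift along the tool's x, y, z in cm, then the turn about the tool's z in degrees. A call has 1 to 12 rows; each row shifts and turns the commanded pose from where the row before left it, along the tool's axes as they then stand; what a row does not reach is not made up. A row lasts 1/8 s, in which the tool goes at most 62.5 mm and 10.7 degrees, less where a joint would pass 70% of its speed; a pose out of reach is approached as far as the arm can. A call is refused whole if a number of a shift passes 6.25 or a number of a turn 10.7, either way. A call with a gripper value outside its range is refused whole. The fingers move at their own pace and stop on an object; "force" is the grip in N (left out, the last holds). Time passes only in rows, so rows that do not move let the fingers close. It gives the time, the measured TCP pose, the force, the opening and the grip force at its end, in the units of the state.
- arm.observe(): the state, without advancing time (a new reading comes with each control period).
- arm.grab_frame(name): name is "side" or "top"; returns (picture, depth): 480x640x3 uint8, red, green, blue; 480x640 float32, m along the optical axis (not along the pixel's ray), 0 where there is no reading.
- arm.calibration(name): a dict with "fx", "fy", "cx", "cy" (pixels), "R" (3x3) and "t" (3): a world point X has camera coordinates R X + t. Camera axes: x right, y down, z forward; pixel columns grow to the right and rows downward; lengths in m; the calibration is good to about 2 mm. A picture is of the moment at which its call begins. calibration takes no time and is no camera call.
- arm.hand_in(): hands the job in; it is judged then, once.
Trained networks look in the newest picture that a camera, given by its name, has taken for a name from the list of things; names that differ only in an ending like _2 or _b are one class to them, and where a whole thing is asked for, a point or a joint stands for the part that bears it (a point fixed in the world has none). Each returns a list of dicts, best first, with "score" (0 to 1); they miss things now and then, are a little off and sometimes report something else, mostly with a low value. They report only what shows in the picture. A call takes as long as a camera call.
- arm.search_frame(camera, label): "location" ([x, y, z] in m, in world coordinates, good to about 4 mm: the middle of the surface that is visible of it).
- arm.trace(camera, label): "mask" (480x640 bool, what is visible of it).
- arm.mark_of(camera, label): "location" ([x, y, z] in m, in world coordinates, good to about 4 mm: a listed point, or the origin of a listed thing).
The state is a dict: "t": time; "q": joint angles; "joint_velocities": joint speeds; "joint_efforts": joint torques, N m; "tool_pos": TCP position; "tcp_rot": TCP orientation; "ft_force": force on the tool from outside, world axes, zero at the start; "moment": the same for the moment, N m; "opening": finger opening in m; "gripper_force": force on a finger pad.
Only numpy, scipy, OpenCV 4.12 (cv2) and the standard library are available. Lean on these libraries where they do the work, as an engineer would, in place of code of your own. Each camera call takes 0.05 s, during which the arm holds its last target. There are 200 camera calls.

## Working session

There is one attempt and no reset: what is moved stays moved. The work goes in short steps, Python scripts to look and compute and a tool call to move; the robot and the scene stay as the last step left them, time stands still between calls to the robot, and variables do not carry over. Pictures are saved under pics/ and viewed, at most 10 in all, crops included, and the job is handed in when it is done.

Besides the shell and the picture viewer there is one more tool, called as a command line: name --argument value ..., lists and objects as JSON in quotes. jog_arm: Moves the arm, as the interface text tells. Its arguments: {"type":"object","properties":{"deltas":{"type":"array","items":{"type":"array"}},"force":{"type":"number"}},"required":["deltas"]}

```bash
mkdir -p pics; python3 - <<'E'
from station import arm
import cv2,numpy as np
np.set_printoptions(precision=4,suppress=True)
print(arm.grasp_offset); s=arm.observe(); print(s['tool_pos'],s['tcp_rot'],s['opening'])
ims=[]
for c in ['side','top']:
    im,d=arm.grab_frame(c); cv2.imwrite(f'pics/{c}0.png',im[:,:,::-1])
    k=arm.calibration(c); R=np.array(k['R']);t=np.array(k['t']); print(c,'cam at',-R.T@t,'fwd',R[2])
    for l in ['rig','tower_top','shaft_seat','shaft_tip','dwell_mark','roller','crank','knob_mid','fan','multimeter','jar']:
        print(l,[(np.round(r['location'],4),round(r['score'],2)) for r in arm.mark_of(c,l)[:2]])
print(arm.observe()['t'])
E
```

```text
0.0539
[ 0.1274 -0.5349  0.3031] [[ 0.9728  0.2317 -0.0003]
 [ 0.2317 -0.9728  0.0013]
 [-0.     -0.0014 -1.    ]] 0.08533170062446596
side cam at [0.0315 0.701  0.9762] fwd [ 0.4078 -0.5585 -0.7224]
rig [(array([ 0.5616, -0.0448,  0.0003]), 0.65)]
tower_top [(array([0.4902, 0.0805, 0.1763]), 0.63)]
shaft_seat [(array([ 0.5481, -0.0477,  0.0954]), 0.75)]
shaft_tip [(array([ 0.5179, -0.0536,  0.1364]), 0.8)]
dwell_mark [(array([ 0.5881, -0.0668,  0.1057]), 0.93)]
roller [(array([ 0.6311, -0.3064, -0.0018]), 0.24)]
crank [(array([ 0.4472,  0.3281, -0.0037]), 0.92)]
knob_mid [(array([0.5001, 0.2583, 0.0663]), 0.86)]
fan [(array([0.5056, 0.2575, 0.0642]), 0.74), (array([ 0.4326, -0.3186,  0.0024]), 0.57)]
multimeter [(array([0.6623, 0.3014, 0.0003]), 0.72), (array([ 0.5457, -0.0465,  0.0968]), 0.65)]
jar [(array([ 0.6326, -0.3102, -0.0024]), 0.95), (array([ 0.5869, -0.0654,  0.1064]), 0.33)]
top cam at [0.4045 0.0321 1.3511] fwd [ 0.1009 -0.0136 -0.9948]
rig [(array([ 0.5638, -0.0472, -0.0012]), 0.55)]
tower_top [(array([0.486 , 0.0804, 0.1754]), 0.67)]
shaft_seat [(array([ 0.5409, -0.0456,  0.1041]), 0.82), (array([ 0.5229, -0.0462,  0.1369]), 0.25)]
shaft_tip [(array([ 0.5264, -0.0479,  0.137 ]), 0.68)]
dwell_mark [(array([ 0.5879, -0.0731,  0.1093]), 0.71)]
roller [(array([0.541 , 0.0048, 0.094 ]), 0.79), (array([0.6659, 0.3033, 0.0012]), 0.57)]
crank [(array([ 0.4507,  0.3283, -0.0053]), 0.57), (array([ 0.6341, -0.3095, -0.0011]), 0.19)]
knob_mid []
fan [(array([0.4869, 0.0806, 0.1754]), 0.74), (array([0.5393, 0.0042, 0.0959]), 0.64)]
multimeter [(array([0.6663, 0.3041, 0.0038]), 0.59)]
jar [(array([ 0.6336, -0.3083,  0.0007]), 0.94), (array([0.5058, 0.2571, 0.0643]), 0.43)]
1.2
```

View pics/side0.png

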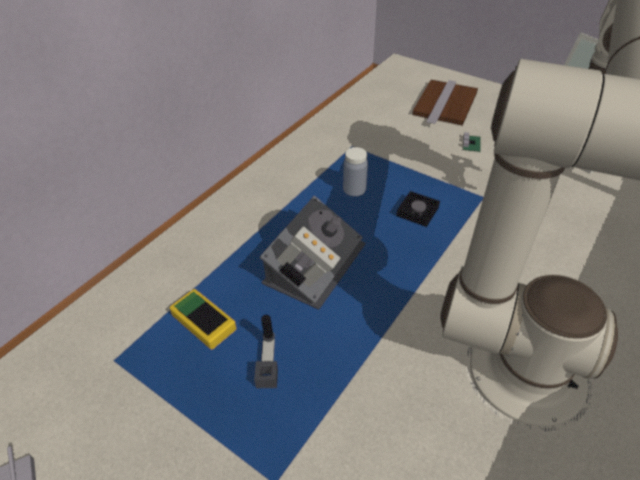

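View pics/top0.png

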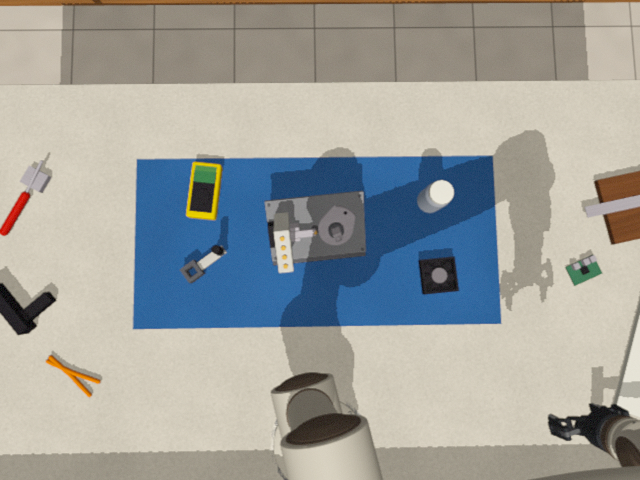

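The crank (hub ~(217,270), knob (218,250) in the top view) lies left of the rig, clear of the multimeter. The shaft (336,230) and dot (345,213) are visible, and the tower stands at (285,250). The tool stays vertical, so I plan to:
- square the shaft to 0 by gripping it
- let the crank hang 30° knob-down in the fingers
- fit it with the arm pointing downhill

First I'll refine the poses.

```bash
cat > h.py <<'E'
from station import arm
import numpy as np
np.set_printoptions(precision=4,suppress=True)
def cloud(c,mask=None):
    im,d=arm.grab_frame(c); k=arm.calibration(c); R=np.array(k['R']);t=np.array(k['t'])
    v,u=np.nonzero((d>0) if mask is None else (d>0)&mask); z=d[v,u]
    P=np.c_[(u-k['cx'])/k['fx']*z,(v-k['cy'])/k['fy']*z,z]
    return (P-t)@R, im[v,u], np.c_[u,v]
def rigfit(n=4):
    M={'rig':[0,0,0],'tower_top':[-.0625,.134,.066+.1083],'shaft_seat':[-.018,0,.0972],'shaft_tip':[-.042,0,.1387]}
    A=[];B=[]
    for c in ['side','top']:
        for _ in range(n):
            arm.grab_frame(c)
            for l in M:
                r=arm.mark_of(c,l)
                if r and r[0]['score']>.4: A.append(M[l]);B.append(r[0]['location'])
    return np.array(A),np.array(B)
E
python3 - <<'E'
from h import *
A,B=rigfit(2)
a=A[:,:2]-A[:,:2].mean(0);b=B[:,:2]-B[:,:2].mean(0)
yaw=np.arctan2((a[:,0]*b[:,1]-a[:,1]*b[:,0]).sum(),(a*b).sum())
Rz=np.array([[np.cos(yaw),-np.sin(yaw),0],[np.sin(yaw),np.cos(yaw),0],[0,0,1]])
o=np.r_[B[:,:2].mean(0)-Rz[:2,:2]@A[:,:2].mean(0),0]
print('yaw marks',np.degrees(yaw),'o',o); print((B-(A@Rz.T+o))*1000)
T=np.array([[.8660,0,-.5],[0,1,0],[.5,0,.8660]]).T.T  # cols uphill,y,n
for c in ['side','top']:
    P,C,_=cloud(c)
    S=(P-o-[0,0,.066])@Rz@T
    m=(abs(S[:,2])<.006)&(abs(S[:,0])<.083)&(S[:,1]>-.076)&(S[:,1]<.17)
    p=P[m]; cen=p.mean(0); n=np.linalg.svd(p-cen,full_matrices=False)[2][2]; n*=np.sign(n[2])
    print(c,'normal',n,'tilt',np.degrees(np.arccos(n[2])),'yaw',np.degrees(np.arctan2(-n[1],-n[0])),'off',S[m][:,2].mean(), m.sum())
    print(' panel extents up',np.percentile(S[m][:,0],[.5,99.5]),'y',np.percentile(S[m][:,1],[.5,99.5]))
    m=(S[:,2]>.04)&(S[:,2]<.1)&(np.hypot(S[:,0],S[:,1])<.03)
    print(' shaft pts',m.sum(),S[m].mean(0),S[m].max(0),S[m].min(0))
    mm=m&(S[:,2]>.079)
    print(' tip pts',mm.sum(),S[mm].mean(0),S[mm].max(0),S[mm].min(0))
    m=(abs(S[:,2]-.024)<.005)&(np.hypot(S[:,0],S[:,1])<.056)&(np.hypot(S[:,0],S[:,1])>.04)&(C.max(1)<50)
    print(' dot',m.sum(),S[m].mean(0))
    r=arm.mark_of(c,'dwell_mark')
    for x in r[:1]:
        q=(x['location']-o-[0,0,.066])@Rz@T; print(' mark',q,'theta',np.arctan2(q[1],q[0])+2.40-np.pi/2)
    ck=arm.mark_of(c,'crank'); kn=arm.mark_of(c,'knob_mid'); print(' crank',ck[:1],kn[:1])
    for l in ['crank']:
        t=arm.trace(c,l)
        if t:
            Pc,_,_=cloud(c,t[0]['mask']); hub=Pc[abs(Pc[:,2]-.036)<.004]; kt=Pc[Pc[:,2]>.088]; ar=Pc[abs(Pc[:,2]-.024)<.003]
            print(' hubtop',len(hub),hub.mean(0),hub.max(0),hub.min(0),' kt',len(kt),kt.mean(0),' arm',len(ar),ar.mean(0))
E
```

```text
yaw marks 5.667611466489301 o [ 0.5622 -0.0447  0.    ]
[[-0.6837  3.9743 -2.6   ]
 [ 1.6443 -2.4983 -2.    ]
 [-0.2717 -1.2481 -2.9   ]
 [-1.389  -4.5779 -5.2   ]
 [-3.4837  3.5743  2.7   ]
 [ 4.1443 -0.5983  2.1   ]
 [ 4.2283 -1.5481 -1.2   ]
 [-4.689  -3.8779 -2.4   ]
 [ 0.6163  0.3743  1.5   ]
 [-0.2557  0.3017  1.6   ]
 [-1.8717  1.4519  3.7   ]
 [ 1.311   1.3221 -1.7   ]
 [ 1.3163  0.1743  0.7   ]
 [-2.0557 -0.0983 -2.1   ]
 [-1.8717  1.8519  4.4   ]
 [ 3.311   1.4221 -0.9   ]]
side normal [-0.4983 -0.0474  0.8657] tilt 30.037884830356493 yaw 5.434882378841064 off -0.0008078631399538152 2268
 panel extents up [-0.0827  0.0826] y [-0.0751  0.1696]
 shaft pts 141 [0.0013 0.006  0.0667] [0.0157 0.0159 0.0852] [-0.0106 -0.0074  0.0402]
 tip pts 37 [0.0013 0.0023 0.0819] [0.0095 0.0112 0.0852] [-0.0085 -0.0072  0.0791]
 dot 0 [nan nan nan]
 mark [ 0.0425 -0.0237  0.0236] theta 0.320298361104437
 crank [{'location': [0.4498, 0.3323, -0.0014], 'score': 0.9}] [{'location': [0.5035, 0.258, 0.0642], 'score': 0.87}]
 hubtop 327 [0.4537 0.3261 0.0355] [0.5106 0.3602 0.0398] [0.4199 0.2464 0.0321]  kt 81 [0.5024 0.2583 0.0944]  arm 268 [0.4756 0.2956 0.0236]
top normal [-0.497  -0.0476  0.8664] tilt 29.95466307886984 yaw 5.47013325573005 off -0.00025126526563765665 3316
 panel extents up [-0.0824  0.0827] y [-0.0752  0.1684]
 shaft pts 118 [0.0051 0.0006 0.0689] [0.0152 0.0164 0.0877] [-0.0091 -0.0189  0.0401]
 tip pts 41 [ 0.0012 -0.0003  0.0826] [0.0102 0.0082 0.0877] [-0.0068 -0.0094  0.0791]
 dot 2 [ 0.0406 -0.0288  0.0236]
 mark [ 0.0426 -0.031   0.0245] theta 0.2001109479761698
 crank [{'location': [0.4476, 0.3283, -0.0024], 'score': 0.58}] [{'location': [0.6341, -0.3133, -0.0025], 'score': 0.75}]
 hubtop 196 [0.453  0.3238 0.0357] [0.5136 0.3565 0.04  ] [0.4209 0.2452 0.032 ]  kt 59 [0.5018 0.2557 0.0952]  arm 158 [0.4764 0.291  0.0241]<stdin>:21: RuntimeWarning: Mean of empty slice.
  ret = um.true_divide(
```

jog_arm --deltas '[[100, [4.2, -3.2, 0], 0], [100, [4.2, -3.2, 0], 0], [100, [4.2, -3.2, 0], 0], [100, [4.2, -3.2, 0], 0], [100, [4.2, -3.2, 0], 0], [100, [4.2, -3.2, 0], 0], [100, [4.2, -3.2, 0], 0], [100, [4.2, -3.2, 0], 0], [100, [4.2, -3.2, 0], 0], [100, [4.2, -3.2, 0], 0], [100, [4.2, -3.2, 0], 0], [100, [4.2, -3.2, 0], 0]]'

```text
t: 4.3
tool_pos: [0.5296, -0.0431, 0.304]
tcp_rot: [[0.973, 0.232, 0.0], [0.232, -0.973, -0.0], [0.0, 0.0, -1.0]]
ft_force: [0.4, -1.1, -0.5]
opening: 0.0854
gripper_force: 0.0
```

jog_arm --deltas '[[100, [0, 0, 0], -10.7], [100, [0, 0, 0], -10.7], [100, [0, 0, 0], -10.7], [100, [0, 0, 0], -10.7], [100, [0, 0, 0], -10.7], [100, [0, 0, 0], -10.7], [100, [0, 0, 0], -10.7], [100, [0, 0, 0], -10.7], [100, [0, 0, 0], -10.7], [100, [0, 0, 0], -10.7], [100, [0, 0, 0], -10.7], [100, [0, 0, 0], -10.7]]'

```text
t: 5.8
tool_pos: [0.5288, -0.0447, 0.3039]
tcp_rot: [[-0.79, 0.614, 0.0], [0.614, 0.79, 0.0], [-0.0, 0.0, -1.0]]
ft_force: [-0.0, 0.3, 0.3]
opening: 0.0857
gripper_force: 0.0
```

jog_arm --deltas '[[70, [0, 0, 1.5], -10.7], [60, [0, 0, 1.5], -10.7], [60, [0, 0, 1.5], -10.7], [60, [0, 0, 1.5], -10.7], [60, [0, 0, 0], -0.9], [60, [0, 0, 0], 0]]'

```text
t: 6.55
tool_pos: [0.5288, -0.0447, 0.2445]
tcp_rot: [[-0.996, -0.092, 0.001], [-0.092, 0.996, -0.0], [-0.001, -0.0, -1.0]]
ft_force: [-0.5, -0.2, -0.1]
opening: 0.051
gripper_force: 0.0
```

```bash
cat >> h.py <<'E'
def to(p=None,yaw=None):
    "tool shift in cm to put TCP at p (world), and turn to give tool y the yaw"
    s=arm.observe(); R=np.array(s['tcp_rot']); P=np.array(s['tool_pos'])
    y=np.degrees(np.arctan2(R[1,1],R[0,1]))
    print('t %.2f'%s['t'],'tcp',P,'yaw %.2f'%y,'q',np.round(s['q'],1),'open %.4f'%s['opening'],'F',s['ft_force'],'g',s['gripper_force'])
    if p is not None: print('shift cm',np.round(R.T@(np.array(p)-P)*100,2))
    if yaw is not None: print('turn',round((y-yaw+180)%360-180,2))
E
python3 -c "
from h import *
to([.5294,-.0478,.177],95.5)"
```

```text
t 6.55 tcp [ 0.5288 -0.0447  0.2445] yaw 95.29 q [ -4.8   1.5  -0.1  88.3  -0.  -10.1] open 0.0510 F [-0.5183 -0.1846 -0.1407] g 0.0
shift cm [-0.03 -0.31  6.75]
turn -0.21
```

jog_arm --deltas '[[60, [0, -0.3, 2.5], -0.2], [60, [0, 0, 2.5], 0], [60, [0, 0, 1.7], 0], [60, [0, 0, 0], 0], [0, [0, 0, 0], 0], [0, [0, 0, 0], 0], [0, [0, 0, 0], 0], [0, [0, 0, 0], 0], [0, [0, 0, 0], 0], [0, [0, 0, 0], 0]]' --force 50

```text
t: 7.8
tool_pos: [0.5295, -0.0483, 0.1784]
tcp_rot: [[-0.995, -0.099, 0.002], [-0.099, 0.995, -0.002], [-0.002, -0.002, -1.0]]
ft_force: [-1.6, -4.8, 5.9]
opening: 0.0216
gripper_force: 48.3
```

```bash
python3 -c "
from h import *
to([.5294,-.0478,.177],95.5)"
```

```text
t 7.80 tcp [ 0.5295 -0.0483  0.1784] yaw 95.65 q [ -5.2   1.7  -7.2  80.9  -0.1 -10.8] open 0.0216 F [-1.5604 -4.7733  5.9493] g 48.3256440149853
shift cm [0.01 0.05 0.14]
turn 0.15
```

jog_arm --deltas '[[0, [0, -0.05, 0], 0], [0, [0, 0, 0], 0], [0, [0, 0, 0], 0], [0, [0, 0, 0], 0]]' --force 100

```text
t: 8.3
tool_pos: [0.5295, -0.0483, 0.1786]
tcp_rot: [[-0.995, -0.099, 0.002], [-0.099, 0.995, -0.0], [-0.002, -0.001, -1.0]]
ft_force: [-1.9, -1.4, 7.7]
opening: 0.0197
gripper_force: 96.5
```

```bash
python3 -c "
from h import *
to([.5294,-.0478,.177],95.5)"
```

```text
t 8.30 tcp [ 0.5295 -0.0483  0.1786] yaw 95.67 q [ -5.2   1.7  -7.2  81.   -0.  -10.9] open 0.0197 F [-1.9031 -1.3768  7.6525] g 96.45183068525512
shift cm [0.01 0.06 0.16]
turn 0.17
```

jog_arm --deltas '[[60, [0, 0, 0], 0], [60, [0, 0, 0], 0], [60, [0, 0, -5], 0], [80, [0, 0, -5], 0], [100, [0, 0, -4], 0], [100, [0.6, 5.4, 0], 0], [100, [0.6, 5.5, 0], 0], [100, [0.6, 5.5, 0], 0], [100, [0.6, 5.5, 0], 0], [100, [0.6, 5.5, 0], 0], [100, [0.6, 5.5, 0], 0], [100, [0.6, 5.4, 0], 0]]' --force 20

```text
t: 9.8
tool_pos: [0.4485, 0.3306, 0.3168]
tcp_rot: [[-0.995, -0.099, -0.0], [-0.099, 0.995, 0.0], [0.0, 0.0, -1.0]]
ft_force: [0.8, -0.4, 0.2]
opening: 0.0852
gripper_force: 0.0
```

jog_arm --deltas '[[100, [0, 0, 0], -10.7], [100, [0, 0, 0], -10.7], [100, [0, 0, 0], -10.7], [100, [0, 0, 0], -10.7], [100, [0, 0, 0], -10.7], [100, [0, 0, 0], -10.7], [100, [0, 0, 0], -10.7], [100, [0, 0, 0], -10.7], [100, [0, 0, 0], -10.7], [100, [0, 0, 0], -10.7], [100, [0, 0, 0], -10.7], [100, [0, 0, 0], -2.7]]'

```text
t: 11.3
tool_pos: [0.4492, 0.3289, 0.3167]
tcp_rot: [[0.592, -0.806, -0.001], [-0.806, -0.592, 0.0], [-0.0, 0.0, -1.0]]
ft_force: [0.2, 0.2, -0.1]
opening: 0.0854
gripper_force: 0.0
```

```bash
python3 - <<'E'
from h import *
to([.450,.3285,.080],-144)
T=np.array([[.8660,0,-.5],[0,1,0],[.5,0,.8660]])
y=np.radians(5.5);Rz=np.array([[np.cos(y),-np.sin(y),0],[np.sin(y),np.cos(y),0],[0,0,1]]);o=np.array([.5622,-.0447,.066])
for c in ['side','top']:
    arm.grab_frame(c)
    for x in arm.mark_of(c,'dwell_mark')[:1]:
        q=(x['location']-o)@Rz@T; print(c,q,'theta',np.arctan2(q[1],q[0])+2.40-np.pi/2,x['score'])
    for l in ['crank','knob_mid']: print([(r['location'],r['score']) for r in arm.mark_of(c,l)[:1]])
E
```

```text
t 11.30 tcp [0.4492 0.3289 0.3167] yaw -143.69 q [ 36.2   6.2  12.9  96.7   0.  -90.1] open 0.0854 F [ 0.1879  0.244  -0.0547] g 0.0
shift cm [ 0.09 -0.05 23.67]
turn 0.31
side [ 0.04   -0.0277  0.0223] theta 0.22434874175829256 0.79
[([0.4509, 0.327, 0.0024], 0.58)]
[([0.5019, 0.2563, 0.0627], 0.72)]
top [ 0.0394 -0.0363  0.0266] theta 0.08500034485615249 0.71
[([0.4461, 0.3314, -0.0015], 0.69)]
[([0.5016, 0.2561, 0.0609], 0.91)]
```

jog_arm --deltas '[[100, [0.1, 0, 5.5], 0.3], [100, [0, 0, 5.5], 0], [100, [0, 0, 5.5], 0], [80, [0, 0, 4.5], 0], [75, [0, 0, 2.6], 0], [75, [0, 0, 0], 0], [30, [0, 0, 0], 0], [30, [0, 0, 0], 0], [30, [0, 0, 0], 0], [30, [0, 0, 0], 0], [30, [0, 0, 0], 0], [30, [0, 0, 0], 0]]' --force 20

```text
t: 13.2
tool_pos: [0.4506, 0.3284, 0.0826]
tcp_rot: [[0.585, -0.811, 0.002], [-0.811, -0.585, 0.002], [-0.0, -0.003, -1.0]]
ft_force: [-0.6, 0.5, 6.2]
opening: 0.044
gripper_force: 22.1
```

jog_arm --deltas '[[30, [0, 0, 0], 0], [30, [0, 0, -2], 0], [30, [0, 0, -3], 0], [30, [0, 0, -4], 0], [30, [0, 0, -5], 0], [30, [0, 0, -5], 0], [30, [0, 0, -4], 0], [30, [0, 0, 0], 0], [30, [0, 0, 0], 0]]'

```text
t: 14.32
tool_pos: [0.4498, 0.3279, 0.3098]
tcp_rot: [[0.585, -0.811, -0.001], [-0.811, -0.585, -0.001], [-0.0, 0.001, -1.0]]
ft_force: [0.6, 0.0, -2.9]
opening: 0.0436
gripper_force: 21.6
```

```bash
python3 - <<'E'
from h import *
import cv2
to()
for c in ['side','top']:
    im,_=arm.grab_frame(c); cv2.imwrite(f'pics/{c}1.png',im[:,:,::-1])
    for l in ['crank','knob_mid']: print(c,l,[(r['location'],r['score']) for r in arm.mark_of(c,l)[:1]])
E
python3 -c "
import cv2
im=cv2.imread('pics/side1.png'); cv2.imwrite('pics/s1c.png',cv2.resize(im[150:400,150:400],(600,600),interpolation=3))"
```

```text
t 14.32 tcp [0.4498 0.3279 0.3098] yaw -144.21 q [ 36.1   6.1  11.9  95.9   0.  -89.7] open 0.0436 F [ 0.5525  0.0022 -2.918 ] g 21.614122074097395
side crank [([0.4481, 0.3284, 0.2294], 0.87)]
side knob_mid []
top crank [([0.4484, 0.3273, 0.2244], 0.62)]
top knob_mid [([0.503, 0.2546, 0.2891], 0.83)]
```

View pics/s1c.png

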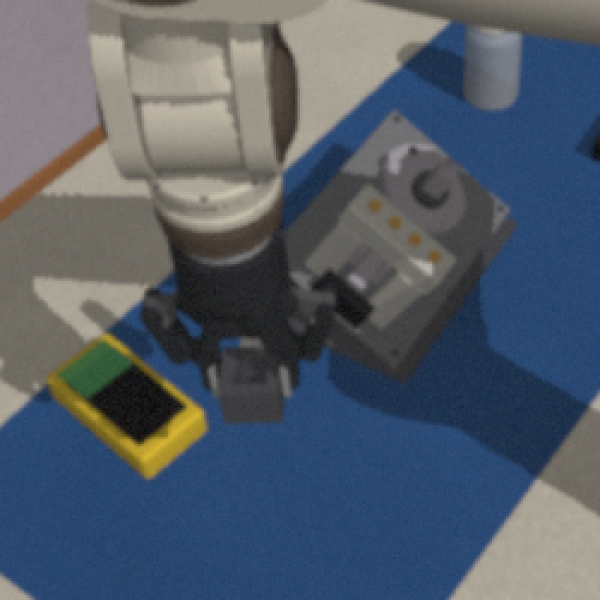

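The crank hangs level: friction holds it, with the hub at about (250,385) in the crop and the arm hidden behind. I'll tilt it by pressing the uphill wall of the hub's underside onto the shaft tip.

jog_arm --deltas '[[30, [0, 0, -1], 10.7], [30, [0, 0, -1], 10.7], [30, [0, 0, 0], 10.7], [30, [0, 0, 0], 10.7], [30, [0, 0, 0], 10.7], [30, [0, 0, 0], 10.7], [30, [0, 0, 0], 10.7], [30, [0, 0, 0], 10.7], [30, [0, 0, 0], 10.7], [30, [0, 0, 0], 10.7], [30, [0, 0, 0], 10.7], [30, [0, 0, 0], 2.6]]' --force 40

```text
t: 16.12
tool_pos: [0.4499, 0.3279, 0.3305]
tcp_rot: [[-0.996, -0.092, -0.0], [-0.092, 0.996, -0.0], [0.0, -0.0, -1.0]]
ft_force: [-0.1, -0.9, -2.6]
opening: 0.0431
gripper_force: 49.1
```

jog_arm --deltas '[[30, [-0.2, -3, 0], 0], [30, [-0.3, -5, 0], 0], [30, [-0.3, -5, 0], 0], [30, [-0.3, -5, 0], 0], [30, [-0.3, -5, 0], 0], [30, [-0.3, -5, 0], 0], [30, [-0.3, -5, 0], 0], [30, [-0.3, -3.2, 0], 0], [30, [0, -2, 0], 0], [30, [0, 0, 3], 0], [30, [0, 0, 3], 0], [30, [0, 0, 0], 0]]'

```text
t: 17.62
tool_pos: [0.5085, -0.0501, 0.2687]
tcp_rot: [[-0.995, -0.096, -0.004], [-0.096, 0.995, 0.0], [0.004, 0.001, -1.0]]
ft_force: [0.7, -0.9, -2.7]
opening: 0.0431
gripper_force: 49.0
```

```bash
cat >> h.py <<'E'
T=np.array([[.8660,0,-.5],[0,1,0],[.5,0,.8660]])
_y=np.radians(5.5);Rz=np.array([[np.cos(_y),-np.sin(_y),0],[np.sin(_y),np.cos(_y),0],[0,0,1]]);o=np.array([.5622,-.0447,.066])
def crank():
    for c in ['side','top']:
        arm.grab_frame(c); r={}
        for l in ['crank','knob_mid','dwell_mark']:
            q=arm.mark_of(c,l)
            if q: r[l]=np.array(q[0]['location']); print(c,l,r[l],'panel',(r[l]-o)@Rz@T,round(q[0]['score'],2))
        if 'crank' in r and 'knob_mid' in r:
            v=(r['knob_mid']-r['crank'])@Rz; print('  vec rig',v,'tilt',35.4-np.degrees(np.arctan2(v[2],np.hypot(*v[:2]))),'len',np.linalg.norm(v))
        if 'dwell_mark' in r:
            q=(r['dwell_mark']-o)@Rz@T; print('  theta',np.arctan2(q[1],q[0])+.829)
E
python3 -c "
from h import *
to([.509,-.050,.226],95.5);crank()"
```

```text
t 17.62 tcp [ 0.5085 -0.0501  0.2687] yaw 95.49 q [ -5.6  -0.8   0.2  91.3  -0.  -11.1] open 0.0431 F [ 0.6584 -0.8738 -2.6736] g 49.00613509118557
shift cm [-0.07  0.    4.27]
turn -0.01
side crank [ 0.5083 -0.0495  0.186 ] panel [0.0131 0.0004 0.131 ] 0.82
side knob_mid [ 0.4219 -0.0565  0.25  ] panel [-0.0299  0.0017  0.2297] 0.83
  vec rig [-0.0867  0.0013  0.064 ] tilt -1.0392504411101982 len 0.10774952436089913
```

jog_arm --deltas '[[30, [0, 0, 2], 0], [30, [0, 0, 1.6], 0], [30, [0, 0, 0.3], 0], [30, [0, 0, 0.2], 0], [30, [0, 0, 0.2], 0], [30, [0, 0, 0], 0]]' --force 20

```text
t: 18.77
tool_pos: [0.5094, -0.0501, 0.2281]
tcp_rot: [[-0.995, -0.096, 0.0], [-0.096, 0.995, -0.0], [-0.0, -0.0, -1.0]]
ft_force: [0.4, -0.1, -2.9]
opening: 0.043
gripper_force: 49.1
```

```bash
python3 -c "
from h import *
to();crank()"
```

```text
t 18.77 tcp [ 0.5094 -0.0501  0.2281] yaw 95.50 q [ -5.6  -1.1  -4.6  86.5   0.  -11.1] open 0.0430 F [ 0.4077 -0.0881 -2.8878] g 49.05659884214401
side crank [ 0.5097 -0.0494  0.1476] panel [-0.0048  0.0004  0.097 ] 0.77
side knob_mid [ 0.4207 -0.0581  0.2116] panel [-0.0503  0.0002  0.1972] 0.79
side dwell_mark [ 0.5883 -0.0688  0.1085] panel [ 0.0417 -0.0265  0.025 ] 0.61
  vec rig [-0.0894 -0.0001  0.064 ] tilt -0.19091317062358115 len 0.10996676770733967
  theta 0.26357446555613473
```

jog_arm --deltas '[[30, [0, 0, 0.2], 0], [30, [0, 0, 0.2], 0], [30, [0, 0, 0.2], 0], [30, [0, 0, 0], 0]]' --force 20

```text
t: 19.68
tool_pos: [0.5094, -0.0501, 0.2237]
tcp_rot: [[-0.995, -0.096, 0.002], [-0.096, 0.995, -0.0], [-0.002, -0.0, -1.0]]
ft_force: [-5.3, 0.7, 10.1]
opening: 0.0433
gripper_force: 51.0
```

jog_arm --deltas '[[30, [0, 0, 0.2], 0], [30, [0, 0, 0], 0]]'

```text
t: 19.92
tool_pos: [0.5093, -0.0501, 0.2233]
tcp_rot: [[-0.995, -0.096, 0.004], [-0.096, 0.995, -0.0], [-0.004, -0.001, -1.0]]
ft_force: [-9.5, 1.5, 23.0]
opening: 0.0431
gripper_force: 52.2
```

jog_arm --deltas '[[30, [0, 0, 0.2], 0], [30, [0, 0, 0], 0]]'

```text
t: 20.18
tool_pos: [0.5092, -0.0501, 0.223]
tcp_rot: [[-0.995, -0.096, 0.005], [-0.096, 0.995, -0.001], [-0.005, -0.001, -1.0]]
ft_force: [-14.6, 1.0, 34.4]
opening: 0.0433
gripper_force: 53.7
```

```bash
python3 -c "
from h import *
to();crank()"
```

```text
t 20.18 tcp [ 0.5092 -0.0501  0.223 ] yaw 95.49 q [ -5.6  -1.4  -5.4  85.7  -0.  -11.1] open 0.0433 F [-14.6334   1.0241  34.4457] g 53.68407368659973
side crank [ 0.5089 -0.0494  0.1421] panel [-0.0083  0.0004  0.0927] 0.91
side knob_mid [ 0.4225 -0.0572  0.2052] panel [-0.0519  0.0009  0.1907] 0.82
side dwell_mark [ 0.59   -0.0708  0.107 ] panel [ 0.0423 -0.0286  0.0229] 0.93
  vec rig [-0.0867  0.0005  0.0631] tilt -0.6308702383057323 len 0.10727259668713163
  theta 0.23373373469878056
```

jog_arm --deltas '[[50.4, [0, 0, -0.8], 0], [50.4, [0, 0, 0], 0], [50.4, [0, 0, 0], 0]]' --force 20

```text
t: 20.95
tool_pos: [0.5092, -0.0501, 0.225]
tcp_rot: [[-0.995, -0.096, -0.001], [-0.096, 0.995, 0.0], [0.001, 0.0, -1.0]]
ft_force: [-0.4, -0.2, -2.5]
opening: 0.0432
gripper_force: 47.2
```

jog_arm --deltas '[[50.8, [0, 0, 0], 0], [50.8, [0, 0, 0], 0]]'

```text
t: 21.2
tool_pos: [0.5093, -0.0501, 0.2255]
tcp_rot: [[-0.995, -0.096, -0.001], [-0.096, 0.995, 0.0], [0.001, 0.0, -1.0]]
ft_force: [0.0, 0.2, -2.7]
opening: 0.0436
gripper_force: 30.4
```

jog_arm --deltas '[[51.1, [0, 0, 0], 0], [51.1, [0, 0, 0], 0]]'

```text
t: 21.45
tool_pos: [0.5093, -0.0501, 0.2258]
tcp_rot: [[-0.995, -0.096, -0.0], [-0.096, 0.995, 0.0], [0.0, 0.0, -1.0]]
ft_force: [0.2, 0.1, -3.4]
opening: 0.0436
gripper_force: 17.7
```

jog_arm --deltas '[[51.1, [0, 0, 0.3], 0], [51.1, [0, 0, 0.2], 0], [51.1, [0, 0, 0], 0]]'

```text
t: 21.82
tool_pos: [0.5093, -0.0501, 0.223]
tcp_rot: [[-0.995, -0.096, 0.002], [-0.096, 0.995, -0.0], [-0.002, -0.001, -1.0]]
ft_force: [-6.5, -0.3, 13.6]
opening: 0.0442
gripper_force: 19.1
```

```bash
python3 -c "
from h import *
to();crank()"
```

```text
t 21.82 tcp [ 0.5093 -0.0501  0.223 ] yaw 95.50 q [ -5.6  -1.2  -5.3  85.9  -0.  -11.1] open 0.0442 F [-6.4961 -0.2571 13.621 ] g 19.109646007418633
side crank [ 0.5067 -0.0524  0.1432] panel [-0.0099 -0.0023  0.0948] 0.85
side knob_mid [ 0.4199 -0.0588  0.2027] panel [-0.0555 -0.0004  0.1899] 0.62
side dwell_mark [ 0.5871 -0.0673  0.1065] panel [ 0.0398 -0.0249  0.0238] 0.69
  vec rig [-0.087   0.0019  0.0595] tilt 1.0423907073719718 len 0.10542983448720769
  theta 0.2706968844935864
top crank [0.6651 0.2999 0.0037] panel [ 0.0862  0.3332 -0.1217] 0.29
top dwell_mark [0.6673 0.3023 0.0002] panel [ 0.0865  0.3353 -0.1259] 0.24
  theta 2.147345844735553
```

jog_arm --deltas '[[51.2, [0, 0, 0.2], 0], [51.2, [0, 0, 0.1], 0], [51.2, [0, 0, 0], 0]]'

```text
t: 22.6
tool_pos: [0.509, -0.0502, 0.2201]
tcp_rot: [[-0.995, -0.096, 0.002], [-0.096, 0.995, -0.0], [-0.002, -0.0, -1.0]]
ft_force: [-9.1, 0.4, 15.0]
opening: 0.0441
gripper_force: 15.9
```

jog_arm --deltas '[[51.2, [0, 0, 0.2], 0], [51.2, [0, 0, 0.1], 0], [51.2, [0, 0, 0], 0]]'

```text
t: 22.98
tool_pos: [0.5089, -0.0502, 0.2173]
tcp_rot: [[-0.995, -0.096, 0.002], [-0.096, 0.995, -0.0], [-0.002, -0.001, -1.0]]
ft_force: [-9.5, 0.1, 16.1]
opening: 0.0439
gripper_force: 17.0
```

```bash
python3 -c "
from h import *
to();crank()"
```

```text
t 22.98 tcp [ 0.5089 -0.0502  0.2173] yaw 95.49 q [ -5.6  -1.3  -5.9  85.3  -0.  -11.1] open 0.0439 F [-9.4745  0.0906 16.0656] g 16.975630718370667
side crank [ 0.5082 -0.0494  0.1392] panel [-0.0103  0.0005  0.0905] 0.74
side knob_mid [ 0.4157 -0.0578  0.186 ] panel [-0.0674  0.001   0.1775] 0.9
side dwell_mark [ 0.5895 -0.0698  0.1053] panel [ 0.0411 -0.0276  0.0216] 0.61
  vec rig [-0.0929  0.0005  0.0468] tilt 8.657717339942959 len 0.10400504795441419
  theta 0.23761419452820787
```

jog_arm --deltas '[[51.2, [0, 0, 0.2], 0], [51.2, [0, 0, 0.2], 0], [51.2, [0, 0, 0], 0]]'

```text
t: 23.75
tool_pos: [0.5089, -0.0502, 0.2134]
tcp_rot: [[-0.995, -0.096, 0.002], [-0.096, 0.995, -0.0], [-0.002, -0.001, -1.0]]
ft_force: [-10.5, 0.1, 17.2]
opening: 0.0438
gripper_force: 18.5
```

jog_arm --deltas '[[51.2, [0, 0, 0.1], 0], [51.2, [0, 0, 0.1], 0], [51.2, [0, 0, 0], 0]]'

```text
t: 24.12
tool_pos: [0.5089, -0.0501, 0.2117]
tcp_rot: [[-0.995, -0.096, 0.002], [-0.096, 0.995, -0.0], [-0.002, -0.001, -1.0]]
ft_force: [-11.6, 0.9, 20.2]
opening: 0.0441
gripper_force: 19.5
```

```bash
python3 -c "
from h import *
import cv2
to();crank()
im,_=arm.grab_frame('side'); cv2.imwrite('pics/s2c.png',cv2.resize(im[150:350,220:420],(600,600),interpolation=3)[:,:,::-1])"
```

```text
t 24.12 tcp [ 0.5089 -0.0501  0.2117] yaw 95.49 q [ -5.6  -1.3  -6.5  84.6  -0.  -11.1] open 0.0441 F [-11.6226   0.8523  20.1812] g 19.472387241519584
side crank [ 0.5091 -0.0501  0.1369] panel [-0.0108 -0.0003  0.0881] 0.89
side knob_mid [ 0.4089 -0.0607  0.1732] panel [-0.0799 -0.0012  0.1699] 0.77
side dwell_mark [ 0.5859 -0.0664  0.1066] panel [ 0.0389 -0.0239  0.0244] 0.77
  vec rig [-0.1008 -0.0009  0.0363] tilt 15.58767529670838 len 0.10709850605867481
  theta 0.27891897751033234
```

View pics/s2c.png

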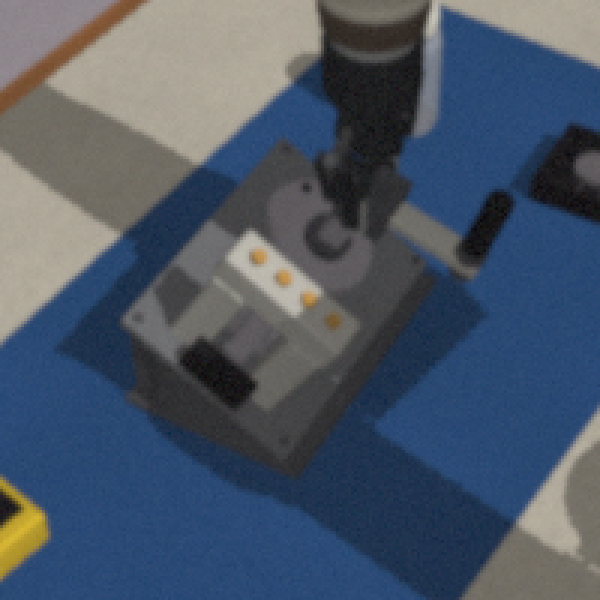

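The crank is tilting nicely, with the knob at about (490,230) dipping downhill and the hub on the shaft tip at (340,220). I'll continue.

jog_arm --deltas '[[51.2, [0, 0, 0.2], 0], [51.2, [0, 0, 0.2], 0], [51.2, [0, 0, 0], 0]]'

```text
t: 24.95
tool_pos: [0.5089, -0.0502, 0.2077]
tcp_rot: [[-0.995, -0.096, 0.002], [-0.096, 0.995, -0.0], [-0.002, -0.001, -1.0]]
ft_force: [-11.3, 0.6, 19.8]
opening: 0.0437
gripper_force: 21.0
```

jog_arm --deltas '[[51.2, [0, 0, 0.2], 0], [51.2, [0, 0, 0.1], 0], [51.2, [0, 0, 0], 0]]'

```text
t: 25.32
tool_pos: [0.509, -0.0502, 0.2046]
tcp_rot: [[-0.995, -0.096, 0.002], [-0.096, 0.995, -0.0], [-0.002, -0.001, -1.0]]
ft_force: [-10.4, 0.3, 18.8]
opening: 0.0438
gripper_force: 21.4
```

```bash
python3 -c "
from h import *
to();crank()"
```

```text
t 25.32 tcp [ 0.509  -0.0502  0.2046] yaw 95.49 q [ -5.6  -1.2  -7.3  83.8  -0.  -11.1] open 0.0438 F [-10.424    0.3289  18.8116] g 21.397314221057968
side crank [ 0.5115 -0.0486  0.1362] panel [-0.0089  0.001   0.0862] 0.78
side knob_mid [ 0.4057 -0.057   0.1486] panel [-0.0946  0.0028  0.15  ] 0.66
side dwell_mark [ 0.5873 -0.0665  0.107 ] panel [ 0.0403 -0.0241  0.0241] 0.57
  vec rig [-0.1061  0.0018  0.0124] tilt 28.73608197523229 len 0.10685485482653556
  theta 0.2902391900281167
```

```bash
python3 - <<'E'
from h import *
import cv2
def proj(c,X):
    k=arm.calibration(c); p=np.array(k['R'])@X+np.array(k['t']); return np.round([k['fx']*p[0]/p[2]+k['cx'],k['fy']*p[1]/p[2]+k['cy']],1)
im,_=arm.grab_frame('side'); cv2.imwrite('pics/side2.png',im[:,:,::-1])
for c in ['side','top']:
  for th in [0,.1,.2,.3]:
    a=th-.829; print(c,th,proj(c,o+Rz@T@np.array([.05*np.cos(a),.05*np.sin(a),.024])))
I=[cv2.imread(f) for f in ['pics/side0.png','pics/side1.png','pics/side2.png']]
cv2.imwrite('pics/cmp.png',np.hstack([cv2.resize(i[195:255,295:355],(260,260),interpolation=0) for i in I]))
E
```

```text
side 0 [324.8 212.8]
side 0.1 [323.  212.7]
side 0.2 [321.4 212.8]
side 0.3 [319.7 213.1]
top 0 [348.4 214.7]
top 0.1 [346.9 213.6]
top 0.2 [345.3 212.6]
top 0.3 [343.6 211.8]
```

View pics/cmp.png

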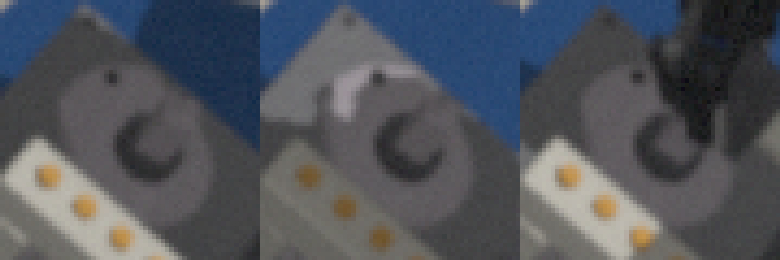

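The dot moved about 1.6 px towards θ=0 after the squaring (crop x 111→117). The camera bias is of the same size, so I trust the grip width, which says the shaft is nearly square. Next I'll lift off, move over the tip and start the insertion.

jog_arm --deltas '[[51.0, [0, 0, -0.5], 0], [50.8, [0, 0, -0.4], 0], [50.8, [-0.3, 0, -0.2], 0], [50.8, [-0.4, 0, -0.2], 0], [50.8, [0, 0, 0], 0]]' --force 20

```text
t: 26.4
tool_pos: [0.5167, -0.0494, 0.2147]
tcp_rot: [[-0.995, -0.096, -0.0], [-0.096, 0.995, 0.0], [0.0, 0.0, -1.0]]
ft_force: [-0.5, -0.5, -3.1]
opening: 0.0441
gripper_force: 20.8
```

```bash
python3 -c "
from h import *
to();crank();crank()"
```

```text
t 26.40 tcp [ 0.5167 -0.0494  0.2147] yaw 95.50 q [ -5.5  -0.1  -5.1  85.1   0.  -11. ] open 0.0441 F [-0.4666 -0.534  -3.095 ] g 20.842793583869934
side crank [ 0.521  -0.0514  0.1469] panel [ 0.0044 -0.0027  0.0909] 0.66
side knob_mid [ 0.4332 -0.3203  0.0004] panel [-0.1669 -0.262   0.0206] 0.25
side dwell_mark [ 0.5859 -0.0705  0.1034] panel [ 0.037  -0.028   0.0218] 0.93
  vec rig [-0.1132 -0.2592 -0.1465] tilt 62.779809222052975 len 0.31855658837952167
  theta 0.18184800466218065
side crank [ 0.5188 -0.0521  0.1438] panel [ 0.0009 -0.0032  0.0893] 0.88
side knob_mid [ 0.4118 -0.0585  0.1579] panel [-0.0848  0.0007  0.1551] 0.94
side dwell_mark [ 0.5876 -0.0708  0.1072] panel [ 0.0403 -0.0284  0.0243] 0.78
  vec rig [-0.1071  0.0039  0.0141] tilt 27.906301511236556 len 0.10811461510822674
  theta 0.21521546390654167
top knob_mid [0.665  0.3009 0.0037] panel [ 0.0862  0.3342 -0.1217] 0.55
```

jog_arm --deltas '[[50.8, [-0.15, 0, 0.4], 0], [50.8, [-0.2, 0, 0.35], 0], [50.8, [-0.2, 0, 0.35], 0], [50.8, [0, 0, 0], 0]]'

```text
t: 27.7
tool_pos: [0.5213, -0.0489, 0.203]
tcp_rot: [[-0.995, -0.096, -0.002], [-0.096, 0.995, 0.0], [0.002, 0.0, -1.0]]
ft_force: [-2.8, 0.2, -5.5]
opening: 0.0438
gripper_force: 21.1
```

jog_arm --deltas '[[50.8, [-0.2, 0, 0.35], 0], [50.8, [-0.2, 0, 0.35], 0], [50.8, [0, 0, 0], 0]]'

```text
t: 28.08
tool_pos: [0.5252, -0.0488, 0.1969]
tcp_rot: [[-0.995, -0.096, -0.001], [-0.096, 0.995, -0.001], [0.001, -0.001, -1.0]]
ft_force: [-5.0, -1.8, -1.1]
opening: 0.0437
gripper_force: 21.7
```

jog_arm --deltas '[[50.8, [-0.15, 0, 0.35], 0], [50.8, [-0.2, 0, 0.35], 0], [50.8, [0, 0, 0], 0]]'

```text
t: 28.45
tool_pos: [0.5284, -0.0485, 0.192]
tcp_rot: [[-0.995, -0.096, -0.0], [-0.096, 0.995, -0.001], [0.0, -0.001, -1.0]]
ft_force: [-13.8, -2.4, 15.0]
opening: 0.0439
gripper_force: 26.7
```

jog_arm --deltas '[[50.8, [-0.2, 0, 0.35], 0], [50.8, [-0.2, 0, 0.35], 0], [50.8, [0, 0, 0], 0]]'

```text
t: 28.82
tool_pos: [0.5321, -0.0481, 0.1853]
tcp_rot: [[-0.995, -0.096, -0.001], [-0.096, 0.995, -0.001], [0.001, -0.001, -1.0]]
ft_force: [-15.9, -2.3, 17.1]
opening: 0.0438
gripper_force: 27.5
```

```bash
python3 -c "
from h import *
to();crank()"
```

```text
t 28.82 tcp [ 0.5321 -0.0481  0.1853] yaw 95.50 q [ -5.1   2.1  -6.   81.9  -0.1 -10.6] open 0.0438 F [-15.9084  -2.293   17.078 ] g 27.548635974526405
side crank [ 0.5303 -0.0489  0.1158] panel [-0.0029 -0.0011  0.0592] 0.81
side knob_mid [ 0.4262 -0.06    0.1389] panel [-0.0821 -0.0022  0.1316] 0.89
side dwell_mark [ 0.5832 -0.0703  0.1047] panel [ 0.0353 -0.0275  0.0243] 0.55
  vec rig [-0.1047 -0.0011  0.0231] tilt 22.95699745504991 len 0.10720834855551127
  theta 0.16763897273382566
top knob_mid [ 0.6382 -0.3107 -0.0018] panel [ 0.0095 -0.2721 -0.0838] 0.32
```

jog_arm --deltas '[[50.8, [-0.1, 0, 0.4], 0], [50.8, [-0.15, 0, 0.4], 0], [50.8, [0, 0, 0], 0]]'

```text
t: 29.6
tool_pos: [0.5357, -0.0477, 0.1779]
tcp_rot: [[-0.995, -0.096, 0.003], [-0.096, 0.995, -0.001], [-0.003, -0.001, -1.0]]
ft_force: [-12.2, -1.1, 17.6]
opening: 0.0434
gripper_force: 24.5
```

jog_arm --deltas '[[50.8, [-0.2, 0, 0.35], 0], [50.8, [-0.2, 0, 0.35], 0], [50.8, [0, 0, 0], 0]]'

```text
t: 29.98
tool_pos: [0.54, -0.0473, 0.17]
tcp_rot: [[-0.995, -0.096, 0.003], [-0.096, 0.995, -0.001], [-0.003, -0.001, -1.0]]
ft_force: [-6.5, -0.7, 11.2]
opening: 0.0437
gripper_force: 23.2
```

```bash
python3 -c "
from h import *
to();crank()"
```

```text
t 29.98 tcp [ 0.54   -0.0473  0.17  ] yaw 95.51 q [ -5.    3.2  -6.6  80.   -0.  -10.5] open 0.0437 F [-6.4503 -0.7373 11.2093] g 23.221485279500484
side crank [ 0.5388 -0.0497  0.1043] panel [-0.0014 -0.0027  0.0451] 0.97
side knob_mid [ 0.4366 -0.0595  0.1162] panel [-0.0844 -0.0027  0.1067] 0.69
side dwell_mark [ 0.5847 -0.0765  0.1025] panel [ 0.035  -0.0338  0.0219] 0.87
  vec rig [-0.1027  0.      0.0119] tilt 28.788537094687715 len 0.10335613189356495
  theta 0.060975267243600695
```

jog_arm --deltas '[[50.8, [-0.2, 0, 0.35], 0], [50.8, [-0.2, 0, 0.35], 0], [50.8, [0, 0, 0], 0]]'

```text
t: 30.75
tool_pos: [0.5436, -0.047, 0.164]
tcp_rot: [[-0.995, -0.096, 0.002], [-0.096, 0.995, -0.001], [-0.002, -0.001, -1.0]]
ft_force: [-11.5, -0.4, 18.5]
opening: 0.0437
gripper_force: 23.9
```

jog_arm --deltas '[[50.8, [-0.1, 0, 0.17], 0], [50.8, [-0.1, 0, 0.17], 0], [50.8, [0, 0, 0], 0]]'

```text
t: 31.12
tool_pos: [0.5456, -0.0468, 0.1619]
tcp_rot: [[-0.995, -0.096, 0.003], [-0.096, 0.995, -0.001], [-0.003, -0.001, -1.0]]
ft_force: [-16.4, 0.2, 29.4]
opening: 0.0441
gripper_force: 24.7
```

```bash
python3 -c "
from h import *
to();crank()"
```

```text
t 31.12 tcp [ 0.5456 -0.0468  0.1619] yaw 95.50 q [ -4.9   4.1  -6.6  79.1  -0.  -10.4] open 0.0441 F [-16.4458   0.2067  29.382 ] g 24.650704488158226
side crank [ 0.5396 -0.0493  0.0979] panel [-0.0039 -0.0024  0.0391] 0.66
side knob_mid [ 0.4354 -0.0553  0.1065] panel [-0.0899  0.0016  0.0987] 0.68
side dwell_mark [ 0.5834 -0.0734  0.1045] panel [ 0.0351 -0.0306  0.0242] 0.96
  vec rig [-0.1043  0.004   0.0086] tilt 30.6896345334165 len 0.10472630997032213
  theta 0.11259086842219002
```

jog_arm --deltas '[[62, [0, 0, 0], 0], [62, [0, 0, 0], 0], [62, [0, 0, 0], 0], [62, [0, 0, -3], 0], [70, [0, 0, -5], 0], [80, [4, 0, -5], 0], [80, [5, 0, 0], 0], [80, [2, 0, 0], 0], [80, [0, 0, 0], 0]]'

```text
t: 32.65
tool_pos: [0.4366, -0.0572, 0.2868]
tcp_rot: [[-0.995, -0.095, 0.002], [-0.095, 0.995, -0.0], [-0.002, -0.0, -1.0]]
ft_force: [1.1, -0.0, 0.1]
opening: 0.0678
gripper_force: 0.0
```

```bash
python3 - <<'E'
from h import *
import cv2
to([.4349,-.057,.1076+.054+.008],95.5);crank()
for c in ['side','top']:
    t=arm.trace(c,'crank')
    if not t: continue
    P,_,uv=cloud(c,t[0]['mask']); S=(P-o)@Rz@T
    a=(abs(S[:,1])<.009)&(S[:,0]<-.03)&(S[:,0]>-.072)&(S[:,2]<.075)
    h=(np.hypot(S[:,0],S[:,1])<.03)&(S[:,2]>.05)&(np.abs(S[:,:2]).max(1)>.013)
    print(c,len(P),'arm top n',a.sum(),np.median(S[a],0) if a.any() else '', 'hub',h.sum(),np.median(S[h],0) if h.any() else '','knob top',np.percentile(S[:,2],98))
im,_=arm.grab_frame('side'); cv2.imwrite('pics/s3c.png',cv2.resize(im[150:350,220:420],(600,600),interpolation=3)[:,:,::-1])
E
```

```text
t 32.65 tcp [ 0.4366 -0.0572  0.2868] yaw 95.47 q [ -7.5 -10.4  -6.6  93.7   0.  -12.9] open 0.0678 F [ 1.0841 -0.028   0.1417] g 0.0
shift cm [ 0.19  0.04 11.72]
turn -0.03
side crank [ 0.543  -0.049   0.0989] panel [-0.0005 -0.0024  0.0383] 0.57
side knob_mid [ 0.4343 -0.06    0.1065] panel [-0.0913 -0.003   0.0995] 0.59
side dwell_mark [ 0.5825 -0.0732  0.1035] panel [ 0.0339 -0.0303  0.0237] 0.56
  vec rig [-0.1093 -0.0005  0.0076] tilt 31.420804887596464 len 0.10951917640303914
  theta 0.09913597381649097
top crank [ 0.5414 -0.0508  0.0964] panel [-0.0032 -0.0041  0.037 ] 0.51
top dwell_mark [ 0.585  -0.0787  0.1065] panel [ 0.0371 -0.036   0.0254] 0.87
  theta 0.05800453919765536
side 915 arm top n 99 [-0.0514 -0.      0.0592] hub 261 [-0.0001  0.0158  0.0692] knob top 0.13110153570573643
top 90 arm top n 0  hub 61 [0.0196 0.0143 0.0693] knob top 0.0758316273119459
```

View pics/s3c.png

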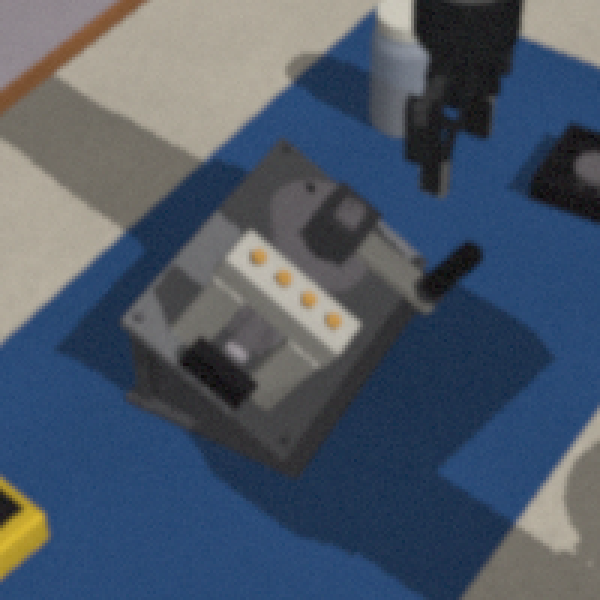

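The hub sits square at about (340,220) with the shaft tip through the bore. The arm top measures 59 mm off the panel (60 expected) and the knob top 131 mm (132 expected), so it is fully home. Now I'll grip the knob.

jog_arm --deltas '[[60, [0.2, 0, 4.5], 0], [55, [0, 0, 4.2], 0], [55, [0, 0, 3], 0], [55, [0, 0, 0], 0], [0, [0, 0, 0], 0], [0, [0, 0, 0], 0], [0, [0, 0, 0], 0], [0, [0, 0, 0], 0], [0, [0, 0, 0], 0]]' --force 40

```text
t: 34.42
tool_pos: [0.4357, -0.0574, 0.1703]
tcp_rot: [[-0.995, -0.096, 0.002], [-0.096, 0.995, -0.0], [-0.002, -0.001, -1.0]]
ft_force: [0.7, -0.9, 6.0]
opening: 0.0209
gripper_force: 39.3
```

jog_arm --deltas '[[0, [-0.12, -1.56, -0.07], 0], [0, [-0.35, -1.52, -0.2], 0], [0, [-0.57, -1.42, -0.33], 0], [0, [-0.78, -1.29, -0.45], 0], [0, [-0.96, -1.11, -0.55], 0]]'

```text
t: 35.05
tool_pos: [0.4695, -0.1236, 0.1856]
tcp_rot: [[-0.995, -0.096, -0.0], [-0.096, 0.995, 0.003], [0.0, 0.003, -1.0]]
ft_force: [-1.2, 10.3, 5.9]
opening: 0.0212
gripper_force: 40.1
```

```bash
python3 -c "
from h import *
to();crank()"
```

```text
t 35.05 tcp [ 0.4695 -0.1236  0.1856] yaw 95.51 q [-14.8  -4.5 -12.5  82.1   0.2 -20.3] open 0.0212 F [-1.1933 10.3352  5.9174] g 40.103767362379585
side crank [ 0.542  -0.048   0.0992] panel [-0.0011 -0.0013  0.039 ] 0.73
side knob_mid [ 0.4692 -0.1245  0.1248] panel [-0.0574 -0.0705  0.101 ] 0.9
side dwell_mark [ 0.5939 -0.0419  0.1098] panel [ 0.0495 -0.0003  0.022 ] 0.71
  vec rig [-0.0798 -0.0692  0.0256] tilt 21.773434520044592 len 0.10866209090570643
  theta 0.8239209893164939
top knob_mid [ 0.47   -0.1224  0.1212] panel [-0.0583 -0.0685  0.0974] 0.88
top dwell_mark [ 0.5894 -0.048   0.1139] panel [ 0.0471 -0.0059  0.0281] 0.85
  theta 0.7046145859763211
```

jog_arm --deltas '[[0, [-1.11, -0.9, -0.64], 0], [0, [-1.23, -0.66, -0.71], 0], [0, [-1.31, -0.41, -0.76], 0], [0, [-1.35, -0.14, -0.78], 0], [0, [-1.35, 0.14, -0.78], 0], [0, [-1.31, 0.41, -0.76], 0], [0, [-1.23, 0.66, -0.71], 0], [0, [0, 0, 0], 0]]'

```text
t: 36.45
tool_pos: [0.5591, -0.1252, 0.2374]
tcp_rot: [[-0.995, -0.095, -0.0], [-0.095, 0.995, -0.002], [0.0, -0.002, -1.0]]
ft_force: [-3.1, -3.3, 9.1]
opening: 0.0207
gripper_force: 40.6
```

```bash
python3 -c "
from h import *
to();crank();print(((np.array(arm.observe()['tool_pos'])-[0,0,.0619])-o)@Rz@T)"
```

```text
t 36.45 tcp [ 0.5591 -0.1252  0.2374] yaw 95.46 q [-12.6   7.3   5.2  87.9  -0.1 -18. ] open 0.0207 F [-3.1407 -3.2887  9.059 ] g 40.6359581311232
side crank [ 0.5397 -0.0459  0.097 ] panel [-0.004   0.001   0.0381] 0.7
side knob_mid [ 0.5603 -0.1244  0.175 ] panel [ 0.0462 -0.0792  0.0992] 0.59
side dwell_mark [0.565  0.0013 0.0951] panel [0.0208 0.0455 0.0216] 0.77
  vec rig [ 0.013  -0.0801  0.078 ] tilt -8.463314819571899 len 0.11256380412903608
  theta 1.9715150160035668
top crank [ 0.5434 -0.0482  0.096 ] panel [-0.0015 -0.0017  0.0355] 0.65
top dwell_mark [ 0.5628 -0.0025  0.098 ] panel [0.02   0.0419 0.0254] 0.62
  theta 1.954511350711725
[ 0.0452 -0.0799  0.1003]
```

jog_arm --deltas '[[0, [-0.55, 0.43, -0.32], 0], [0, [-0.55, 0.47, -0.32], 0], [0, [-0.49, 0.53, -0.28], 0], [0, [-0.47, 0.57, -0.27], 0], [0, [0, 0, 0], 0], [0, [0, 0, 0], 0]]'

```text
t: 37.6
tool_pos: [0.5779, -0.1037, 0.2497]
tcp_rot: [[-0.995, -0.095, 0.002], [-0.095, 0.995, -0.002], [-0.002, -0.002, -1.0]]
ft_force: [0.1, -4.0, 9.1]
opening: 0.0204
gripper_force: 40.5
```

```bash
python3 -c "
from h import *
to();crank();crank();print(((np.array(arm.observe()['tool_pos'])-[0,0,.0619])-o)@Rz@T)"
```

```text
t 37.60 tcp [ 0.5779 -0.1037  0.2497] yaw 95.44 q [-10.1   9.2   8.7  89.4  -0.1 -15.6] open 0.0204 F [ 0.1275 -3.9961  9.0692] g 40.53365796804428
side crank [ 0.5426 -0.0476  0.0962] panel [-0.002 -0.001  0.036] 0.76
side knob_mid [ 0.5813 -0.1019  0.1848] panel [ 0.0711 -0.0588  0.0961] 0.7
side dwell_mark [0.551  0.0086 0.0909] panel [0.0072 0.0541 0.0246] 0.71
  vec rig [ 0.0333 -0.0578  0.0886] tilt -17.635160983227685 len 0.11088796147463441
  theta 2.26720116410576
top crank [ 0.5418 -0.045   0.0948] panel [-0.0032  0.0017  0.0351] 0.6
top knob_mid [ 0.5754 -0.1059  0.1849] panel [ 0.0657 -0.0622  0.0993] 0.93
top dwell_mark [0.5495 0.0017 0.0883] panel [0.0041 0.0474 0.0234] 0.59
  vec rig [ 0.0276 -0.0638  0.0901] tilt -16.933102719439987 len 0.11382345979630037
  theta 2.314488346540842
side crank [ 0.5407 -0.0472  0.1001] panel [-0.0017 -0.0004  0.0404] 0.88
side knob_mid [ 0.5773 -0.1023  0.1857] panel [ 0.0681 -0.0588  0.0989] 0.75
side dwell_mark [0.5483 0.0071 0.0903] panel [0.0045 0.0529 0.0255] 0.57
  vec rig [ 0.0312 -0.0584  0.0856] tilt -16.90465443837917 len 0.10818008134587442
  theta 2.3155337751723986
top crank [ 0.5417 -0.0443  0.0944] panel [-0.0034  0.0024  0.0348] 0.69
top knob_mid [ 0.5783 -0.1062  0.1869] panel [ 0.0692 -0.0628  0.0996] 0.82
top dwell_mark [0.549  0.0001 0.0908] panel [0.0047 0.0459 0.0259] 0.55
  vec rig [ 0.0305 -0.0651  0.0925] tilt -16.73798508719863 len 0.11716407299168125
  theta 2.2968029630256686
[ 0.0695 -0.0602  0.1006]
```

jog_arm --deltas '[[0, [-0.2, 0.23, -0.1], 0], [0, [-0.16, 0.24, -0.1], 0], [0, [0, 0, 0], 0], [0, [0, 0, 0], 0], [40, [0, 0, 0], 0], [45, [0, 0, 0], 0], [45, [0, 0, 0], 0], [50, [0, 0, -4], 0], [50, [0, 0, -5], 0], [50, [4, -4, -2], 0], [50, [5, -3, 0], 0], [50, [5, -2, 0], 0]]'

```text
t: 39.9
tool_pos: [0.4486, -0.2008, 0.3604]
tcp_rot: [[-0.995, -0.096, -0.0], [-0.096, 0.995, -0.0], [0.0, -0.0, -1.0]]
ft_force: [-0.1, -0.9, 0.9]
opening: 0.0425
gripper_force: 0.0
```

```bash
python3 - <<'E'
from h import *
import cv2
to();crank();crank()
t=arm.trace('side','crank')
P,_,uv=cloud('side',t[0]['mask']); S=(P-o)@Rz@T
r=np.hypot(S[:,0],S[:,1]); a=(r>.035)&(r<.072)&(S[:,2]<.075); print('arm n',a.sum(),np.median(S[a],0),'knobtop',np.percentile(S[:,2],98))
A=cv2.resize(arm.grab_frame('side')[0][160:310,250:400],(400,400),interpolation=3)
B=cv2.resize(arm.grab_frame('top')[0][170:290,250:370],(400,400),interpolation=3)
cv2.imwrite('pics/s4.png',np.hstack([A,B])[:,:,::-1])
E
```

```text
t 39.90 tcp [ 0.4486 -0.2008  0.3604] yaw 95.50 q [-24.1  -1.4   9.9 101.3  -0.  -29.6] open 0.0425 F [-0.111  -0.8652  0.8725] g 0.0
side crank [ 0.5436 -0.0455  0.0994] panel [0.0006 0.001  0.0382] 0.78
side knob_mid [ 0.5746 -0.1141  0.1812] panel [ 0.0625 -0.0703  0.0969] 0.97
side dwell_mark [0.545  0.0051 0.0881] panel [0.0004 0.0512 0.0253] 0.8
  vec rig [ 0.0243 -0.0713  0.0818] tilt -11.977139126975288 len 0.11116744127666159
  theta 2.392828454803716
top crank [ 0.5422 -0.0455  0.0951] panel [-0.0028  0.0011  0.0352] 0.93
top knob_mid [ 0.5732 -0.1154  0.179 ] panel [ 0.0601 -0.0714  0.0958] 0.96
top dwell_mark [ 0.5446 -0.0015  0.0917] panel [0.0013 0.0447 0.0289] 0.79
  vec rig [ 0.0242 -0.0725  0.0839] tilt -12.254224916876886 len 0.11351748763957031
  theta 2.3715127439606727
side crank [ 0.5398 -0.049   0.0985] panel [-0.0034 -0.0021  0.0395] 0.57
side knob_mid [ 0.5738 -0.1083  0.1788] panel [ 0.0611 -0.0644  0.095 ] 0.83
side dwell_mark [0.5461 0.0075 0.0882] panel [0.0016 0.0535 0.0247] 0.81
  vec rig [ 0.0282 -0.0623  0.0803] tilt -14.19381114047735 len 0.10545416065760516
  theta 2.3707533909589547
top crank [ 0.5407 -0.0455  0.0986] panel [-0.0023  0.0013  0.039 ] 0.56
top knob_mid [ 0.5744 -0.1136  0.1799] panel [ 0.0617 -0.0698  0.0959] 0.7
top dwell_mark [0.547  0.003  0.0888] panel [0.0023 0.0489 0.025 ] 0.96
  vec rig [ 0.027  -0.071   0.0813] tilt -11.53645191464149 len 0.11127888389088025
  theta 2.3537165273170277
arm n 125 [ 0.0384 -0.0359  0.0573] knobtop 0.12869113194802811
```

View pics/s4.png

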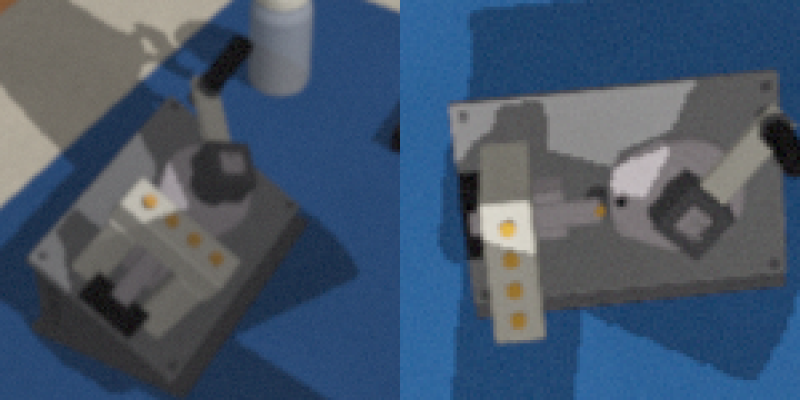

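In the top view the dot (620,202) lies right beside the roller pin (601,211), in line with it. The crank is seated, the gripper is clear, and θ ≈ 2.37.

```bash
python3 -c "
from station import arm
print(arm.hand_in())"
```

```text
the job is handed in; nothing more can be done
None
```

The crank is seated fully home on the camshaft and turned to mid-dwell at about 2.37 rad (target 2.40). The dot is in line with the roller, the gripper is clear, the bystanders were never touched, and I handed the job in at about 40 s.

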